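# Push the amplifier home into the corner stop

## Task

Push the finned car amplifier along the bench into the inside corner of the steel corner stop, so that its long side lies flush against the long fence and its end touches the short end stop. Only push it with the fingers: it must stay flat on the bench and never be lifted or tipped. Leave the plain control unit and everything else on the bench where they are.

Things in the scene. Friction and masses are not known exactly. Their poses are not given: they have to be found in the camera images.
- amp: Loose car amplifier: bare aluminium block, nine lengthwise cooling fins on top, 84 (x) x 130 (y) x 40 mm high, about 0.5 kg. Lower 26 mm solid with flat upright sides. Origin: centre of its underside. It starts turned at most 0.4 rad: its +x long side faces away from the robot and belongs against the long fence, its +y end against the end stop; brass terminals mark its -y end.
- amp_corner (a point): The amplifier's upright edge where its +x long side meets its +y end, 13 mm above the bench (42 mm along x, 65 mm along y from the origin): it belongs in the inside corner of the stop.
- amp_tail (a point): The amplifier's other upright edge of the same +x long side, at its -y end, 13 mm above the bench (42 mm along x, -65 mm along y from the origin).
- corner_stop: Bare steel L bolted to the bench, walls 6 mm thick, 32 mm high. Origin: inside corner at bench height. Long fence: 414 mm along its -y, beyond the amplifier, working face at x = 0 looking to -x. Short end stop: 100 mm along its -x, working face at y = 0 looking to -y. 5 mm high feet and a 60 mm high clamp lie outside. Home, amp's origin is at (-42, -65) mm here, turned as the stop.
- ecu: Leave alone: plain control unit, a flat smooth-topped aluminium box without fins, 85 x 120 x 27 mm, with a black connector on its -x side. Origin: centre of its underside.
- parts_tray: Leave alone: open grey plastic tray of nuts, 90 x 120 x 30 mm. Origin: centre of its underside.
- wheel_socket: Leave alone: upright steel socket, 33 mm across, 80 mm high. Origin: centre of its underside.
- grease_tin: Leave alone: low steel tin, 56 mm across, 45 mm high. Origin: centre of its underside.
- spray_can: Leave alone: grey spray can, 54 mm across, 160 mm high. Origin: centre of its underside.
- screwdriver: Leave alone: screwdriver lying on the bench, handle towards its -x. Origin on its underside.
Mind the look-alikes: they are no part of the job. What is shaped like the amp but green, pink or turquoise is not meant.

How it is judged (in metres and radians):
At the end, for the whole second after the job is handed in: The amplifier lies flat and at rest on the bench with both ends of its long side within 3 mm of the long fence and its end within 3 mm of the end stop (x of amp_corner in the frame of corner_stop between -0.003 and 0.003 m and x of amp_tail in the frame of corner_stop between -0.003 and 0.003 m and y of amp_corner in the frame of corner_stop between -0.003 and 0.003 m and angle between amp's own z axis and vertical below 0.05 rad and height (world z) of amp below 0.004 m and linear speed of amp below 0.005 m/s); the robot touches nothing.
It fails at once if the amplifier is lifted (more than 8 mm) or tipped (more than 0.15 rad) (height (world z) of amp above 0.008 m or angle between amp's own z axis and vertical above 0.15 rad).
It fails at once if the control unit or another bystander is moved more than 12 mm (distance of any of ecu, parts_tray, wheel_socket, grease_tin, spray_can, screwdriver from where it was at the start of the episode above 0.012 m).
It also fails if it takes over 51 s, if anything falls off the work surface, if the arm or the gripper's body presses on something with over 40 N, if the wrist force passes 120 N, or if a joint passes its speed limit or range.

## Robot

A 6-joint arm with a two-finger parallel gripper is mounted at the origin on the work surface. World frame = base frame: x ahead of the robot, y to its left, z up, the work surface at z = 0. Lengths are in mm, angles in rad, forces in N, time in s.
With the tool pointing down it reaches from about 425 to 950 mm from the base axis. Payload 14.7 kg.
Tool frame: the origin (TCP) lies on the mounting face of the last link; the fingertips stand 173 mm ahead of it and the grasp point (between the pads) lies 155 mm ahead of it; z points along the fingers, y is the line along which they close (so a half turn about z gives the same grasp; the last joint's range is limited). The gripper opens to 85 mm and grips with 20 to 120 N. Pads are 22 mm wide; open, the fingers measure 114 mm over their backs; the gripper's body (76 mm by 85 mm) begins 54 mm behind the grasp point. The pads swing forward as they close: fully open they stand 13 mm farther back than shut.
Start: joints at [-1.358, 0.48, 1.596, -0, 1.065, -0.047], TCP at [166.994, -628.178, 404.697] pointing down, gripper open.
Joint ranges: [-2.75, 2.75], [-0.82, 2.05], [0.23, 2.67], [-1.56, 4.7], [0.09, 2.69], [-2.92, 2.92]. Speed limits (rad/s): [1.89, 1.89, 2.39, 3.01, 3.01, 3.01].

## Interface

Orientations are given as a unit quaternion [w, x, y, z].
In Python, from bench import ctrl, vision, ticket, silhouettes gives the robot as it stands.
- The arm moves only by the shell command python3 -m handwheel 'ROWS' [FORCE]. ROWS is JSON, a list of rows, each an object with "xyz": the shift along the tool's x, y, z in cm, a list of three; "rot": the turn, a rotation vector about the tool's x, y, z in degrees, a list of three; "jaw": the finger opening in cm, from 0 to 8.54. A call has 1 to 20 rows; each row is the pose to reach, as a shift and turn from the pose commanded when the call began, along the tool's axes at that moment; what a row does not reach only later rows make up. A row lasts 1/12 s, in which the tool goes at most 41.7 mm and 7.16 degrees, less where a joint would pass 70% of its speed; a pose out of reach is approached as far as the arm can. A call with a gripper value outside its range is refused whole. The fingers move at their own pace and stop on an object; FORCE is the grip in N (left out, the last holds). Time passes only in rows, so rows that repeat a pose let the fingers close. It gives the time, the measured TCP pose, the force, the opening and the grip force at its end, in the units of the state.
- ctrl.get_obs(): the state, without advancing time (a new reading comes with each control period).
- vision.camera(name): name is "scene" or "top" or "wrist"; returns the picture (420x560x3 uint8, red, green, blue); there is no depth.
- vision.get_calibration(name): a dict with "camera_matrix" (3x3 intrinsics, pixels), "R" (3x3) and "t" (3): a world point X has camera coordinates R X + t. Camera axes: x right, y down, z forward; pixel columns grow to the right and rows downward; lengths in mm; the calibration is good to about 2 mm. A picture is of the moment at which its call begins: read the wrist's pose just before it. get_calibration takes no time and is no camera call; for the wrist camera it gives the pose at the moment of the call.
- ticket.close_job(): hands the job in; it is judged then, once.
Trained networks look in the newest picture that a camera, given by its name, has taken for a name from the list of things; names that differ only in an ending like _2 or _b are one class to them, and where a whole thing is asked for, a point or a joint stands for the part that bears it (a point fixed in the world has none). Each returns a list of dicts, best first, with "confidence" (0 to 1); they miss things now and then, are a little off and sometimes report something else, mostly with a low value. They report only what shows in the picture. A call takes as long as a camera call. They do not tell look-alikes from the thing itself.
- silhouettes(camera, thing): "mask" (420x560 bool, what is visible of it) and "xy" ([column, row] in pixels, amid what is visible of it).
The state is a dict: "clock": time; "joint_positions": joint angles; "dq": joint speeds; "joint_torque": joint torques, N m; "position": TCP position; "orientation": TCP orientation; "ft_force": force on the tool from outside, world axes, zero at the start; "moment": the same for the moment, N m; "grip_width": opening from 0.0 (shut) to 1.0 (fully open); "grip_force": force on a finger pad.
Only numpy, scipy, OpenCV 4.12 (cv2) and the standard library are available. Lean on these libraries where they do the work, as an engineer would, in place of code of your own. Each camera call takes 0.05 s, during which the arm holds its last target. There are 200 camera calls.

## Working session

There is one attempt and no reset: what is moved stays moved. The work goes in short steps, Python scripts to look and compute and a shell command to move; the robot and the scene stay as the last step left them, time stands still between calls to the robot, and variables do not carry over. Pictures are saved under pics/ and viewed, at most 10 in all, crops included, and the job is handed in when it is done.

```bash
ls; mkdir -p pics
python3 - <<'E'
from bench import ctrl, vision, ticket, silhouettes
import cv2,numpy as np
o=ctrl.get_obs();print({k:np.round(v,3).tolist() for k,v in o.items()})
for c in ("top","scene"):
    im=vision.camera(c);cv2.imwrite(f"pics/{c}0.png",im[:,:,::-1])
    k=vision.get_calibration(c);print(c,np.round(k["camera_matrix"],1).tolist(),np.round(k["R"],3).tolist(),np.round(k["t"],1).tolist())
    for t in ("amp","ecu","corner_stop"):
        for d in silhouettes(c,t): print(c,t,round(d["confidence"],2),np.round(d["xy"]),d["mask"].sum())
E
```

```text
pics
{'clock': 0.0, 'joint_positions': [-1.358, 0.481, 1.597, -0.0, 1.065, -0.047], 'dq': [-0.0, -0.001, -0.0, 0.0, -0.0, -0.0], 'joint_torque': [-0.002, -95.066, -43.017, -0.001, 0.013, -0.0], 'position': [166.955, -627.982, 404.049], 'orientation': [-0.001, 0.992, 0.13, -0.0], 'ft_force': [-0.575, -0.462, 0.299], 'moment': [-0.031, 0.014, 0.013], 'grip_force': 0.0, 'grip_width': 1.002}
top [[540.5, 0.0, 283.4], [0.0, 540.5, 216.5], [0.0, 0.0, 1.0]] [[-0.019, -1.0, -0.005], [-0.997, 0.019, -0.068], [0.069, 0.003, -0.998]] [-8.3, 515.3, 1647.6]
top amp 0.93 [280. 267.] 1222
top amp 0.91 [205. 296.] 1259
top amp 0.88 [352. 277.] 1224
top amp 0.84 [304. 207.] 1168
top ecu 0.85 [193. 231.] 1208
top ecu 0.25 [386. 182.] 233
top corner_stop 0.74 [269. 156.] 2473
scene [[463.8, 0.0, 283.7], [0.0, 463.8, 214.3], [0.0, 0.0, 1.0]] [[-0.142, 0.99, -0.01], [0.696, 0.093, -0.712], [-0.703, -0.108, -0.703]] [78.1, -307.6, 1769.9]
scene amp 0.84 [257. 230.] 1371
scene amp 0.83 [290. 194.] 908
scene amp 0.77 [362. 186.] 871
scene amp 0.68 [225. 178.] 1003
scene ecu 0.88 [374. 230.] 1047
scene corner_stop 0.89 [280. 277.] 3743
```

View pics/top0.png

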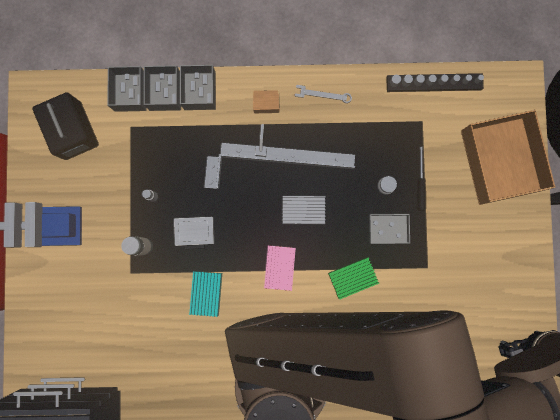

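View pics/scene0.png

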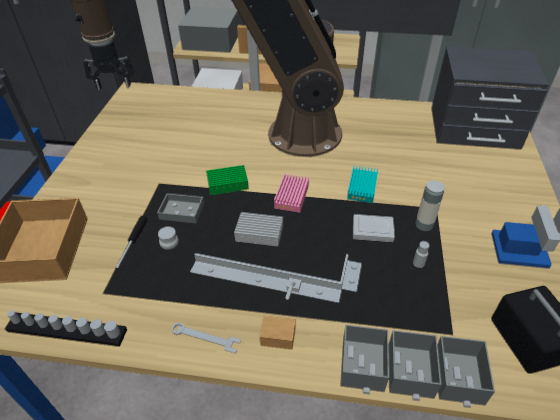

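```bash
cat > h.py <<'E'
from bench import ctrl, vision, ticket, silhouettes
import cv2,numpy as np
from scipy.optimize import minimize
def proj(k,P):
    c=P@np.array(k["R"]).T+np.array(k["t"]); p=c@np.array(k["camera_matrix"]).T
    return p[:,:2]/p[:,2:]
def unproj(k,px,z):
    K=np.array(k["camera_matrix"]);R=np.array(k["R"]);t=np.array(k["t"])
    d=R.T@np.linalg.solve(K,np.array([*px,1.]));c=-R.T@t
    return c+d*(z-c[2])/d[2]
def box(p,dx=84,dy=130,h=40):
    c,s=np.cos(p[2]),np.sin(p[2]);R=np.array([[c,-s],[s,c]])
    q=np.array([[a*dx/2,b*dy/2] for a in(-1,1) for b in(-1,1)])@R.T+np.array(p[:2])
    return np.vstack([np.c_[q,0*q[:,0]],np.c_[q,0*q[:,0]+h]])
def fit(obs,p0,**kw):
    S=8
    big=[(k,cv2.resize(m.astype(np.uint8),None,fx=S,fy=S)) for k,m in obs]
    def cost(u):
        p=[u[0],u[1],u[2]/100];e=0
        for k,m in big:
            r=np.zeros_like(m);cv2.fillConvexPoly(r,cv2.convexHull(np.round((proj(k,box(p,**kw))+.5)*S).astype(np.int32)),1)
            e+=(r!=m).sum()/m.sum()
        return e
    r=minimize(cost,[p0[0],p0[1],p0[2]*100],method="Nelder-Mead",options=dict(initial_simplex=np.array([p0[0],p0[1],p0[2]*100])+np.array([[0,0,0],[12,0,0],[0,12,0],[0,0,12]])))
    return r.x[:2],r.x[2]/100,r.fun
E
python3 - <<'E'
from h import *
im=vision.camera("top");c=im[125:245,185:375];cv2.imwrite("pics/crop.png",cv2.resize(c,None,fx=4,fy=4,interpolation=cv2.INTER_CUBIC)[:,:,::-1])
obs=[]
for cam,px in(("top",(304,208)),("scene",(257,230))):
    vision.camera(cam)
    d=min(silhouettes(cam,"amp"),key=lambda d:np.hypot(*(np.array(d["xy"])-px)))
    obs.append((vision.get_calibration(cam),d["mask"]))
k=obs[0][0]; p=unproj(k,(304,208),30);print(p)
for o in (obs[:1],obs[1:],obs): print(fit(o,[p[0],p[1],0.]))
E
```

```text
[538.90943207 -81.85063832  30.        ]
(array([535.04293711, -79.64561238]), np.float64(-0.024032874749036166), np.float64(0.06108342710175213))
(array([534.85068097, -77.62913774]), np.float64(-0.011071274786229553), np.float64(0.047948200879516026))
(array([534.95657303, -78.2280894 ]), np.float64(-0.019138326221840994), np.float64(0.11262934034181485))
```

View pics/crop.png

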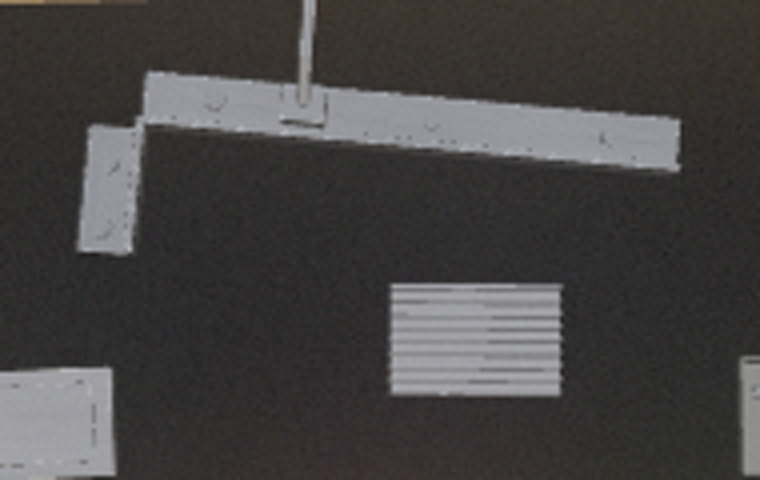

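The candidates for the amp in the top view are the silver finned block at (304,210), green (354,278), pink (280,268) and turquoise (205,295), with the smooth control unit at (193,231). The silver one is bare aluminium with lengthwise fins, and the crop confirms this, so it is the amp. The stop's inside corner shows at crop (145,124), top pixel (221,156), and its fence runs right to (355,168).

Run:
```python
from h import *
k=vision.get_calibration("top")
print("cam",-np.array(k["R"]).T@k["t"])
for n,px in dict(c=(147,124),f=(680,172),e0=(145,118),e1=(132,254)).items():
    q=(185+px[0]/4-.4,125+px[1]/4-.4)
    print(n,np.round(unproj(k,q,0),1),np.round(unproj(k,q,32),1))
for t in("ecu","grease_tin","parts_tray","spray_can","wheel_socket"):
    for d in silhouettes("top",t)[:1]: print(t,np.round(unproj(k,d["xy"],15),0),d["confidence"])
```

```text
cam [ 400.9370696   -23.76171382 1678.97809761]
c [711.5 172.9   0. ] [705.6 169.2  32. ]
f [ 665.2 -244.     0. ] [ 660.2 -239.8   32. ]
e0 [716.3 174.4   0. ] [710.3 170.6  32. ]
e1 [609.1 185.8   0. ] [605.1 181.8  32. ]
ecu [481. 256.  15.] 0.73
grease_tin [ 608. -335.   15.] 0.51
parts_tray [ 477. -334.   15.] 0.65
spray_can [440. 437.  15.] 0.84
wheel_socket [535. -85.  15.] 0.57
```

```bash
python3 -m handwheel '[{"xyz":[42.5,-46.4,8],"rot":[0,0,21.2],"jaw":8.5},{"xyz":[42.5,-46.4,8],"rot":[0,0,21.2],"jaw":8.5},{"xyz":[42.5,-46.4,8],"rot":[0,0,21.2],"jaw":8.5},{"xyz":[42.5,-46.4,8],"rot":[0,0,21.2],"jaw":8.5},{"xyz":[42.5,-46.4,8],"rot":[0,0,21.2],"jaw":8.5},{"xyz":[42.5,-46.4,8],"rot":[0,0,21.2],"jaw":8.5},{"xyz":[42.5,-46.4,8],"rot":[0,0,21.2],"jaw":8.5},{"xyz":[42.5,-46.4,8],"rot":[0,0,21.2],"jaw":8.5},{"xyz":[42.5,-46.4,8],"rot":[0,0,21.2],"jaw":8.5},{"xyz":[42.5,-46.4,8],"rot":[0,0,21.2],"jaw":8.5},{"xyz":[42.5,-46.4,8],"rot":[0,0,21.2],"jaw":8.5},{"xyz":[42.5,-46.4,8],"rot":[0,0,21.2],"jaw":8.5},{"xyz":[42.5,-46.4,8],"rot":[0,0,21.2],"jaw":8.5},{"xyz":[42.5,-46.4,8],"rot":[0,0,21.2],"jaw":8.5},{"xyz":[42.5,-46.4,8],"rot":[0,0,21.2],"jaw":8.5},{"xyz":[42.5,-46.4,8],"rot":[0,0,21.2],"jaw":8.5},{"xyz":[42.5,-46.4,8],"rot":[0,0,21.2],"jaw":8.5},{"xyz":[42.5,-46.4,8],"rot":[0,0,21.2],"jaw":8.5},{"xyz":[42.5,-46.4,8],"rot":[0,0,21.2],"jaw":8.5}]'
python3 - <<'E'
from h import *
print({k:np.round(v,3).tolist() for k,v in ctrl.get_obs().items()})
im=vision.camera("wrist");cv2.imwrite("pics/w1.png",im[:,:,::-1])
k=vision.get_calibration("wrist");c=-np.array(k["R"]).T@k["t"];print("cam",c)
for d in silhouettes("wrist","amp"): print(d["confidence"],d["xy"],d["mask"].sum(),fit([(k,d["mask"])],[535,-78,-.02]))
for d in silhouettes("wrist","corner_stop"): print(d["confidence"],d["xy"],d["mask"].sum())
E
```

```text
clock: 2.48
position: [458.2, -71.2, 324.8]
orientation: [0.0, 0.998, -0.055, -0.0]
ft_force: [-1.0, 0.3, 0.1]
grip_width: 0.996
grip_force: 0.0
{'clock': 2.483, 'joint_positions': [-0.219, 0.336, 2.094, -0.0, 0.712, 1.462], 'dq': [-0.018, -0.004, 0.002, 0.002, -0.002, 0.003], 'joint_torque': [1.989, -67.241, -30.868, 0.074, -0.028, 0.04], 'position': [458.222, -71.166, 324.8], 'orientation': [0.0, 0.998, -0.055, -0.0], 'ft_force': [-0.975, 0.268, 0.133], 'moment': [-0.062, -0.009, -0.008], 'grip_force': 0.0, 'grip_width': 0.996}
cam [533.56540868 -79.2457279  292.92598619]
0.96 [23.1, 330.8] 2380 (array([103., 174.]), np.float64(1.42), np.float64(1.0))
0.81 [283.1, 106.9] 17512 (array([533.74023162, -78.77284368]), np.float64(-0.022943793423939658), np.float64(0.050829812483468094))
0.78 [473.9, 287.6] 7009 (array([103., 174.]), np.float64(1.42), np.float64(1.0))
0.65 [225.0, 290.6] 10212 (array([359.42314125,  -3.73596761]), np.float64(1.4583243775316106), np.float64(0.1451839487501076))
```

View pics/w1.png

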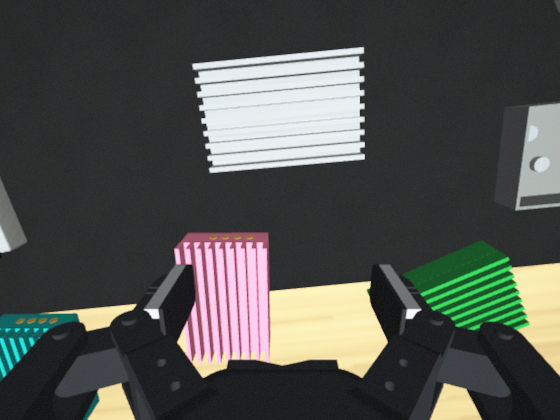

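Silver amp at (283,107), measured at world (534,-79), yaw -0.023. The pink look-alike's end at row 235 leaves room behind the amp for the fingers to go down.

```bash
python3 -m handwheel '[{"xyz":[0.8,0,3],"rot":[0,0,0],"jaw":8.5},{"xyz":[0.8,0,7],"rot":[0,0,0],"jaw":8.5},{"xyz":[0.8,0,11],"rot":[0,0,0],"jaw":8.5},{"xyz":[0.8,0,13.5],"rot":[0,0,0],"jaw":8.5},{"xyz":[0.8,0,15],"rot":[0,0,0],"jaw":8.5},{"xyz":[0.8,0,15],"rot":[0,0,0],"jaw":8.5}]'; python3 -m handwheel '[{"xyz":[0.5,0,0],"rot":[0,0,0],"jaw":8.5},{"xyz":[1,0,0],"rot":[0,0,0],"jaw":8.5},{"xyz":[1.5,0,0],"rot":[0,0,0],"jaw":8.5},{"xyz":[2,0,0],"rot":[0,0,0],"jaw":8.5},{"xyz":[2.5,0,0],"rot":[0,0,0],"jaw":8.5},{"xyz":[3,0,0],"rot":[0,0,0],"jaw":8.5},{"xyz":[3.5,0,0],"rot":[0,0,0],"jaw":8.5},{"xyz":[4,0,0],"rot":[0,0,0],"jaw":8.5},{"xyz":[4.5,0,0],"rot":[0,0,0],"jaw":8.5},{"xyz":[5,0,0],"rot":[0,0,0],"jaw":8.5},{"xyz":[5.5,0,0],"rot":[0,0,0],"jaw":8.5}]'
python3 - <<'E'
from h import *
obs=[]
for cam in("top","scene"):
    im=vision.camera(cam);cv2.imwrite(f"pics/{cam}2.png",im[:,:,::-1]); k=vision.get_calibration(cam)
    e=proj(k,np.array([[580,-78,20.]]))[0]
    d=min(silhouettes(cam,"amp"),key=lambda d:np.hypot(*(np.array(d["xy"])-e)))
    obs.append((k,d["mask"]));print(d["xy"],e,d["confidence"],fit(obs[-1:],[580,-78,-.1]))
im=vision.camera("wrist");cv2.imwrite("pics/w2.png",im[:,:,::-1])
E
```

```text
clock: 3.13
position: [465.2, -72.1, 172.1]
orientation: [-0.0, 0.998, -0.056, -0.002]
ft_force: [-1.0, -0.0, 0.5]
grip_width: 0.997
grip_force: 0.0
clock: 4.05
position: [521.6, -77.5, 174.6]
orientation: [-0.0, 0.998, -0.055, -0.0]
ft_force: [-4.1, 0.0, 2.8]
grip_width: 0.994
grip_force: 1.8
[361.6, 277.0] [302.35376385 195.0231596 ] 0.65 (array([583., -78.]), np.float64(-0.01), np.float64(3.5705735332807156))
[254.0, 237.3] [255.78819347 239.8825037 ] 0.59 (array([576.0601719 , -84.95899989]), np.float64(-0.07786437234760805), np.float64(0.09509570814419867))
```

View pics/w2.png

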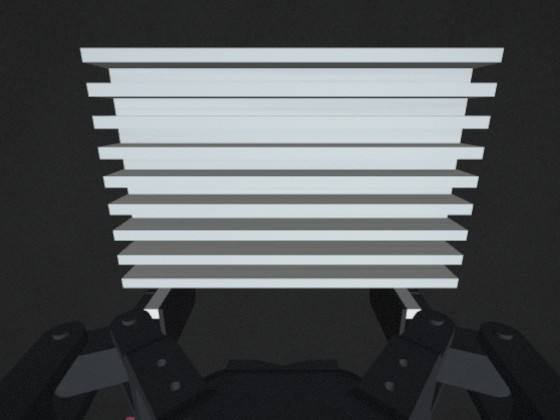

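The amp is now square on both fingers with a light contact force. I keep pushing towards the fence.

```bash
python3 -m handwheel '[{"xyz":[0.5,0,0],"rot":[0,0,0],"jaw":8.5},{"xyz":[1,0,0],"rot":[0,0,0],"jaw":8.5},{"xyz":[1.5,0,0],"rot":[0,0,0],"jaw":8.5},{"xyz":[2,0,0],"rot":[0,0,0],"jaw":8.5},{"xyz":[2.5,0,0],"rot":[0,0,0],"jaw":8.5},{"xyz":[3,0,0],"rot":[0,0,0],"jaw":8.5},{"xyz":[3.5,0,0],"rot":[0,0,0],"jaw":8.5},{"xyz":[4,0,0],"rot":[0,0,0],"jaw":8.5},{"xyz":[4.5,0,0],"rot":[0,0,0],"jaw":8.5},{"xyz":[5,0,0],"rot":[0,0,0],"jaw":8.5},{"xyz":[5.2,0,0],"rot":[0,0,0],"jaw":8.5}]'
python3 - <<'E'
from h import *
im=vision.camera("wrist");cv2.imwrite("pics/w3.png",im[:,:,::-1])
k=vision.get_calibration("wrist");np.savez("w3.npz",**{a:np.array(k[a]) for a in("camera_matrix","R","t")})
E
```

```text
clock: 5.22
position: [573.7, -83.3, 174.7]
orientation: [0.0, 0.998, -0.055, 0.0]
ft_force: [-2.0, 0.5, 1.3]
grip_width: 0.997
grip_force: 1.4
```

View pics/w3.png

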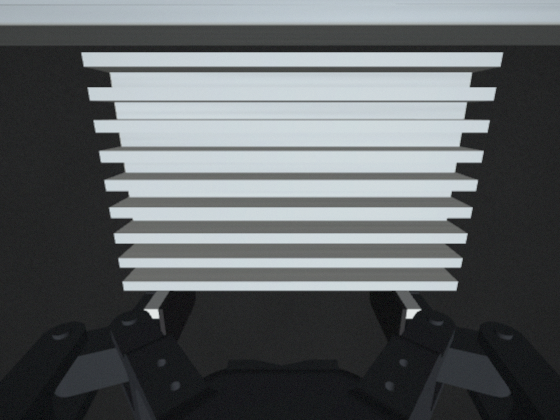

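The fence's foot line shows at row 45, level across the image, and the amp's front fin top is at row 52, parallel to it. Next I work out the gap.

Run:
```python
from h import *
k=dict(np.load("w3.npz"))
im=cv2.imread("pics/w3.png",0).astype(int)
for c in(60,200,400,520): print(c,im[15:60,c].tolist())
u=np.array([.994,-.11])
for q,z in(((60,45),0),((500,45),0),((60,25),32),((500,25),32),((82,52),40),((502,52),40),((123,290),40),((457,290),40)):
    P=unproj(k,q,z);print(q,z,np.round(P,1),round(u@P[:2],1))
```

```text
60 [179, 178, 178, 181, 181, 178, 180, 176, 169, 145, 103, 67, 64, 64, 64, 67, 66, 65, 66, 65, 68, 67, 65, 64, 65, 64, 63, 64, 64, 66, 53, 35, 36, 38, 38, 33, 36, 35, 36, 34, 35, 33, 36, 36, 35]
200 [188, 189, 190, 191, 192, 190, 189, 183, 175, 151, 104, 69, 67, 66, 66, 71, 70, 72, 68, 69, 67, 66, 68, 69, 66, 70, 68, 69, 68, 67, 50, 37, 36, 37, 36, 32, 35, 160, 207, 206, 207, 209, 208, 207, 206]
400 [201, 199, 200, 199, 198, 197, 193, 186, 174, 145, 96, 69, 70, 69, 70, 68, 72, 69, 69, 68, 69, 69, 69, 67, 69, 69, 70, 70, 69, 66, 51, 35, 41, 33, 38, 37, 36, 160, 208, 210, 209, 209, 210, 211, 209]
520 [189, 188, 190, 191, 189, 189, 185, 176, 166, 138, 87, 65, 66, 65, 69, 68, 64, 67, 68, 68, 65, 63, 62, 66, 66, 63, 66, 66, 66, 63, 49, 34, 35, 36, 35, 34, 35, 36, 36, 35, 35, 36, 37, 34, 32]
(60, 45) 0 [686.8  -1.1   0. ] 682.8
(500, 45) 0 [ 666.4 -185.2    0. ] 682.8
(60, 25) 32 [684.  -23.1  32. ] 682.4
(500, 25) 32 [ 668.4 -163.5   32. ] 682.4
(82, 52) 40 [673.7 -32.3  40. ] 673.2
(502, 52) 40 [ 659.6 -159.6   40. ] 673.2
(123, 290) 40 [591.2 -22.7  40. ] 590.2
(457, 290) 40 [ 577. -151.   40.] 590.2
```

```bash
python3 -m handwheel '[{"xyz":[0.3,0,0],"rot":[0,0,0],"jaw":8.5},{"xyz":[0.6,0,0],"rot":[0,0,0],"jaw":8.5},{"xyz":[0.85,0,0],"rot":[0,0,0],"jaw":8.5},{"xyz":[0.95,0,0],"rot":[0,0,0],"jaw":8.5},{"xyz":[1.05,0,0],"rot":[0,0,0],"jaw":8.5},{"xyz":[1.05,0,0],"rot":[0,0,0],"jaw":8.5}]'
```

```text
clock: 5.77
position: [583.1, -84.4, 174.7]
orientation: [-0.0, 0.998, -0.055, -0.0]
ft_force: [-2.9, -0.7, 2.3]
grip_width: 0.992
grip_force: 1.7
```

```bash
python3 -m handwheel '[{"xyz":[0.1,0,0],"rot":[0,0,0],"jaw":8.5},{"xyz":[0.15,0,0],"rot":[0,0,0],"jaw":8.5},{"xyz":[0.15,0,0],"rot":[0,0,0],"jaw":8.5}]'
```

```text
clock: 6.02
position: [583.6, -84.4, 174.5]
orientation: [-0.0, 0.998, -0.055, -0.002]
ft_force: [-11.6, 0.5, 6.7]
grip_width: 0.997
grip_force: 5.3
```

The amp now bears on the fence at about 12 N. Next I back off, lift clear, turn, and set down behind its tail end.

```bash
python3 -m handwheel '[{"xyz":[-1.5,0,0],"rot":[0,0,0],"jaw":8.5},{"xyz":[-2,0,-4],"rot":[0,0,0],"jaw":8.5},{"xyz":[-2,0,-8],"rot":[0,0,0],"jaw":6},{"xyz":[-2,4,-8],"rot":[0,0,-7],"jaw":4},{"xyz":[-2,8,-8],"rot":[0,0,-14],"jaw":4},{"xyz":[0,10.3,-8],"rot":[0,0,-21],"jaw":4},{"xyz":[2,10.3,-8],"rot":[0,0,-28],"jaw":4},{"xyz":[4,10.3,-8],"rot":[0,0,-35],"jaw":4},{"xyz":[4.8,10.3,-8],"rot":[0,0,-42],"jaw":4},{"xyz":[4.8,10.3,-8],"rot":[0,0,-49],"jaw":4},{"xyz":[4.8,10.3,-8],"rot":[0,0,-56],"jaw":4},{"xyz":[4.8,10.3,-8],"rot":[0,0,-63],"jaw":4},{"xyz":[4.8,10.3,-8],"rot":[0,0,-70],"jaw":4},{"xyz":[4.8,10.3,-8],"rot":[0,0,-77],"jaw":4},{"xyz":[4.8,10.3,-8],"rot":[0,0,-84],"jaw":4},{"xyz":[4.8,10.3,-8],"rot":[0,0,-90],"jaw":4},{"xyz":[4.8,10.3,-8],"rot":[0,0,-90],"jaw":4},{"xyz":[4.8,10.3,-8],"rot":[0,0,-90],"jaw":4}]'
python3 - <<'E'
from h import *
im=vision.camera("wrist");cv2.imwrite("pics/w4.png",im[:,:,::-1])
k=vision.get_calibration("wrist");np.savez("w4.npz",**{a:np.array(k[a]) for a in("camera_matrix","R","t")})
print(np.array(k["t"]),ctrl.get_obs()["grip_width"])
for d in silhouettes("wrist","amp"): print(d["confidence"],d["xy"],d["mask"].sum(),fit([(k,d["mask"])],[634,-92,-.11]))
E
```

```text
clock: 7.52
position: [621.3, -192.3, 254.8]
orientation: [0.0, 0.746, 0.666, 0.0]
ft_force: [0.0, 0.7, 0.5]
grip_width: 0.467
grip_force: 0.0
[-638.23318833 -106.96839091  198.67338165] 0.46604815992653154
0.71 [9.3, 329.8] 780 (array([638.,  56.]), np.float64(-0.71), np.float64(1.0))
0.57 [286.9, 87.2] 27168 (array([634.75045876, -90.12242612]), np.float64(-0.11572229388490517), np.float64(0.01583075749298703))
```

View pics/w4.png

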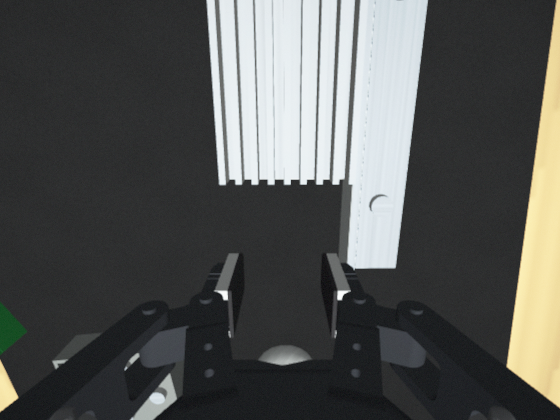

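The amp sits flush at the fence: tail edge at row 183, fence face at column ~350. The fingers are lined up behind the tail and clear of the fence, so I go down and slide it along.

```bash
python3 -m handwheel '[{"xyz":[0,0,3],"rot":[0,0,0],"jaw":4},{"xyz":[0,0,6],"rot":[0,0,0],"jaw":4},{"xyz":[0,0,7.2],"rot":[0,0,0],"jaw":4},{"xyz":[1,0,7.2],"rot":[0,0,0],"jaw":4},{"xyz":[1.7,0,7.2],"rot":[0,0,0],"jaw":4},{"xyz":[2.2,0,7.2],"rot":[0,0,0],"jaw":4},{"xyz":[2.6,0,7.2],"rot":[0,0,0],"jaw":4},{"xyz":[3,0,7.2],"rot":[0,0,0],"jaw":4},{"xyz":[3.4,0,7.2],"rot":[0,0,0],"jaw":4},{"xyz":[3.9,0,7.2],"rot":[0,0,0],"jaw":4},{"xyz":[4.4,0,7.2],"rot":[0,0,0],"jaw":4},{"xyz":[5,0,7.2],"rot":[0,0,0],"jaw":4}]'
python3 - <<'E'
from h import *
k=vision.get_calibration("scene")
im=vision.camera("wrist");cv2.imwrite("pics/w5.png",im[:,:,::-1]);k=vision.get_calibration("wrist")
for d in silhouettes("wrist","amp"): print(d["confidence"],d["xy"],d["mask"].sum(),fit([(k,d["mask"])],[637,-70,-.11]))
E
```

```text
clock: 8.62
position: [626.8, -142.2, 183.0]
orientation: [0.0, 0.745, 0.667, 0.0]
ft_force: [-0.4, -2.9, 2.9]
grip_width: 0.469
grip_force: 1.8
0.83 [289.0, 125.0] 63284 (array([636.96410152, -60.54466855]), np.float64(-0.10708751023388986), np.float64(0.037415743173768994))
```

View pics/w5.png

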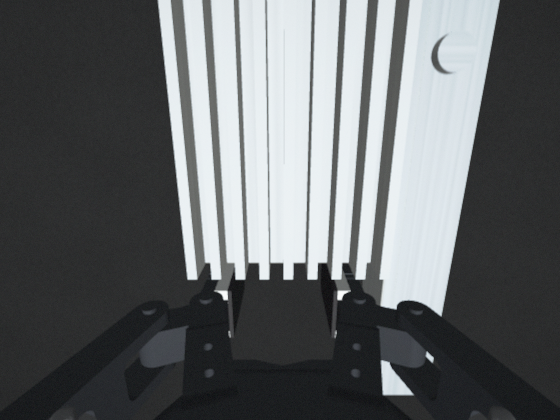

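The fingers bear evenly on the tail with about 3 N, and the amp stays straight along the fence. I continue the slide.

```bash
python3 -m handwheel '[{"xyz":[0.5,0,0],"rot":[0,0,0],"jaw":4},{"xyz":[1,0,0],"rot":[0,0,0],"jaw":4},{"xyz":[1.5,0,0],"rot":[0,0,0],"jaw":4},{"xyz":[2,0,0],"rot":[0,0,0],"jaw":4},{"xyz":[2.5,0,0],"rot":[0,0,0],"jaw":4},{"xyz":[3,0,0],"rot":[0,0,0],"jaw":4},{"xyz":[3.5,0,0],"rot":[0,0,0],"jaw":4},{"xyz":[4,0,0],"rot":[0,0,0],"jaw":4},{"xyz":[4.5,0,0],"rot":[0,0,0],"jaw":4},{"xyz":[5,0,0],"rot":[0,0,0],"jaw":4},{"xyz":[5.5,0,0],"rot":[0,0,0],"jaw":4},{"xyz":[6,0,0],"rot":[0,0,0],"jaw":4},{"xyz":[6.5,0,0],"rot":[0,0,0],"jaw":4},{"xyz":[7,0,0],"rot":[0,0,0],"jaw":4},{"xyz":[7.5,0,0],"rot":[0,0,0],"jaw":4},{"xyz":[8,0,0],"rot":[0,0,0],"jaw":4},{"xyz":[8.5,0,0],"rot":[0,0,0],"jaw":4},{"xyz":[9,0,0],"rot":[0,0,0],"jaw":4},{"xyz":[9.5,0,0],"rot":[0,0,0],"jaw":4},{"xyz":[10,0,0],"rot":[0,0,0],"jaw":4}]'
python3 -m handwheel '[{"xyz":[0.5,0,0],"rot":[0,0,0],"jaw":4},{"xyz":[1,0,0],"rot":[0,0,0],"jaw":4},{"xyz":[1.5,0,0],"rot":[0,0,0],"jaw":4},{"xyz":[2,0,0],"rot":[0,0,0],"jaw":4},{"xyz":[2.5,0,0],"rot":[0,0,0],"jaw":4},{"xyz":[3,0,0],"rot":[0,0,0],"jaw":4},{"xyz":[3.5,0,0],"rot":[0,0,0],"jaw":4},{"xyz":[4,0,0],"rot":[0,0,0],"jaw":4},{"xyz":[4.5,0,0],"rot":[0,0,0],"jaw":4},{"xyz":[5,0,0],"rot":[0,0,0],"jaw":4},{"xyz":[5.5,0,0],"rot":[0,0,0],"jaw":4},{"xyz":[6,0,0],"rot":[0,0,0],"jaw":4},{"xyz":[6.3,0,0],"rot":[0,0,0],"jaw":4},{"xyz":[6.5,0,0],"rot":[0,0,0],"jaw":4}]'
python3 - <<'E'
from h import *
im=vision.camera("wrist");cv2.imwrite("pics/w6.png",im[:,:,::-1])
t=vision.camera("top");c=t[130:220,190:310];cv2.imwrite("pics/t6.png",cv2.resize(c,None,fx=6,fy=6,interpolation=cv2.INTER_CUBIC)[:,:,::-1])
s=vision.camera("scene");cv2.imwrite("pics/s6.png",cv2.resize(s[210:320,280:380],None,fx=5,fy=5,interpolation=cv2.INTER_CUBIC)[:,:,::-1])
E
```

```text
clock: 10.38
position: [637.7, -42.6, 182.7]
orientation: [-0.0, 0.745, 0.667, 0.0]
ft_force: [-0.2, -1.6, -1.1]
grip_width: 0.47
grip_force: 0.8
clock: 11.55
position: [644.8, 22.0, 182.7]
orientation: [-0.0, 0.745, 0.667, -0.0]
ft_force: [0.3, -1.1, -0.9]
grip_width: 0.465
grip_force: 0.9
```

View pics/s6.png

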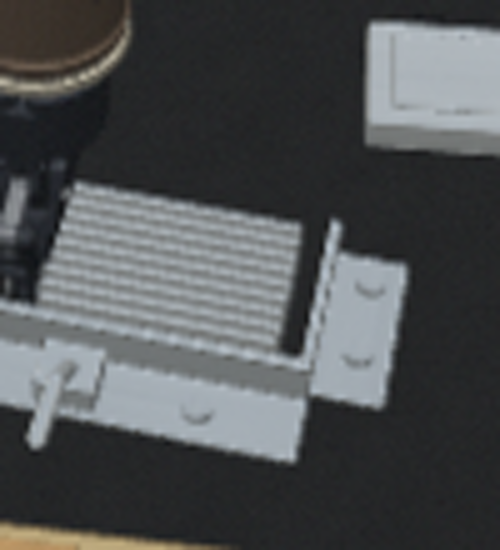

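In the scene crop the amp lies along the fence, with a dark gap of roughly 12–16 mm to the end stop at crop (290–310, 300). I close it slowly and watch the force.

```bash
python3 -m handwheel '[{"xyz":[0.4,0,0],"rot":[0,0,0],"jaw":4},{"xyz":[0.8,0,0],"rot":[0,0,0],"jaw":4},{"xyz":[1,0,0],"rot":[0,0,0],"jaw":4},{"xyz":[1.2,0,0],"rot":[0,0,0],"jaw":4},{"xyz":[1.2,0,0],"rot":[0,0,0],"jaw":4}]'
python3 -m handwheel '[{"xyz":[0.1,0,0],"rot":[0,0,0],"jaw":4},{"xyz":[0.2,0,0],"rot":[0,0,0],"jaw":4},{"xyz":[0.2,0,0],"rot":[0,0,0],"jaw":4}]'
python3 -m handwheel '[{"xyz":[0.1,0,0],"rot":[0,0,0],"jaw":4},{"xyz":[0.15,0,0],"rot":[0,0,0],"jaw":4},{"xyz":[0.15,0,0],"rot":[0,0,0],"jaw":4}]'
```

```text
clock: 12.12
position: [646.2, 33.9, 182.7]
orientation: [0.0, 0.745, 0.667, 0.0]
ft_force: [0.1, 0.8, 0.2]
grip_width: 0.466
grip_force: 0.0
clock: 12.37
position: [646.3, 35.5, 182.7]
orientation: [-0.0, 0.745, 0.667, 0.0]
ft_force: [-0.1, -0.1, 0.6]
grip_width: 0.466
grip_force: 0.1
clock: 12.62
position: [646.5, 36.8, 182.7]
orientation: [0.0, 0.745, 0.667, -0.0]
ft_force: [-0.2, -2.9, 0.5]
grip_width: 0.469
grip_force: 1.7
```

```bash
python3 -m handwheel '[{"xyz":[0.1,0,0],"rot":[0,0,0],"jaw":4},{"xyz":[0.2,0,0],"rot":[0,0,0],"jaw":4},{"xyz":[0.2,0,0],"rot":[0,0,0],"jaw":4}]'
python3 -m handwheel '[{"xyz":[0.1,0,0],"rot":[0,0,0],"jaw":4},{"xyz":[0.15,0,0],"rot":[0,0,0],"jaw":4},{"xyz":[0.15,0,0],"rot":[0,0,0],"jaw":4}]'
```

```text
clock: 12.87
position: [646.7, 37.3, 182.7]
orientation: [0.001, 0.745, 0.667, -0.001]
ft_force: [-1.3, -23.2, 1.9]
grip_width: 0.469
grip_force: 11.5
clock: 13.12
position: [646.7, 37.5, 182.7]
orientation: [0.001, 0.745, 0.667, -0.001]
ft_force: [-2.9, -37.4, 3.5]
grip_width: 0.463
grip_force: 18.5
```

It is seated against the end stop (37 N). I back off, lift and look at both faces.

```bash
python3 -m handwheel '[{"xyz":[-0.3,0,0],"rot":[0,0,0],"jaw":4},{"xyz":[-1.5,0,0],"rot":[0,0,0],"jaw":4},{"xyz":[-2,0,-4],"rot":[0,0,0],"jaw":4},{"xyz":[-1,0,-8],"rot":[0,0,0],"jaw":4},{"xyz":[2,0,-12],"rot":[0,0,0],"jaw":4},{"xyz":[4,0,-14],"rot":[0,0,0],"jaw":4},{"xyz":[4,0,-14],"rot":[0,0,0],"jaw":4},{"xyz":[4,0,-14],"rot":[0,0,0],"jaw":4}]'
python3 - <<'E'
from h import *
im=vision.camera("wrist");cv2.imwrite("pics/w7.png",im[:,:,::-1])
k=vision.get_calibration("wrist");np.savez("w7.npz",**{a:np.array(k[a]) for a in("camera_matrix","R","t")})
for d in silhouettes("wrist","amp"): print(d["confidence"],d["xy"],d["mask"].sum(),fit([(k,d["mask"])],[662,113,-.11]))
E
```

```text
clock: 13.78
position: [651.7, 81.1, 324.5]
orientation: [0.001, 0.744, 0.668, 0.001]
ft_force: [-0.2, 0.9, -0.1]
grip_width: 0.466
grip_force: 0.0
0.97 [284.2, 157.8] 15113 (array([655.83242588, 111.97711885]), np.float64(-0.11185013142239743), np.float64(0.05598844880380393))
0.73 [39.6, 306.1] 7723 (array([ 752.66666667, -340.33333333]), np.float64(2.6233333333333335), np.float64(1.0))
```

View pics/w7.png

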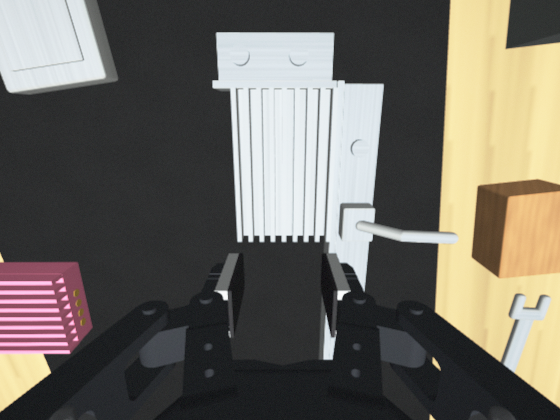

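The picture shows the amp at (284,160), its end at the end-stop line (row 88) and its side along the fence face (column ~332). One gentle press towards the fence will verify seating by feel.

```bash
python3 -m handwheel '[{"xyz":[1,-3,0],"rot":[0,0,7],"jaw":6},{"xyz":[2,-5,0],"rot":[0,0,14],"jaw":6},{"xyz":[3,-7.4,0],"rot":[0,0,21],"jaw":6},{"xyz":[3,-7.4,0],"rot":[0,0,28],"jaw":6},{"xyz":[3,-7.4,0],"rot":[0,0,35],"jaw":6},{"xyz":[3,-7.4,0],"rot":[0,0,42],"jaw":6},{"xyz":[3,-7.4,0],"rot":[0,0,49],"jaw":6},{"xyz":[3,-7.4,0],"rot":[0,0,56],"jaw":6},{"xyz":[3,-7.4,0],"rot":[0,0,63],"jaw":6},{"xyz":[3,-7.4,0],"rot":[0,0,70],"jaw":6},{"xyz":[3,-7.4,0],"rot":[0,0,77],"jaw":6},{"xyz":[3,-7.4,0],"rot":[0,0,84],"jaw":6},{"xyz":[3,-7.4,0],"rot":[0,0,90],"jaw":6},{"xyz":[3,-7.4,0],"rot":[0,0,90],"jaw":6},{"xyz":[3,-7.4,0],"rot":[0,0,90],"jaw":6}]'
python3 -m handwheel '[{"xyz":[0,0,4],"rot":[0,0,0],"jaw":6},{"xyz":[0,0,8],"rot":[0,0,0],"jaw":6},{"xyz":[0,0,11.5],"rot":[0,0,0],"jaw":6},{"xyz":[0,0,13.5],"rot":[0,0,0],"jaw":6},{"xyz":[0,0,14.4],"rot":[0,0,0],"jaw":6},{"xyz":[0.7,0,14.4],"rot":[0,0,0],"jaw":6},{"xyz":[1.4,0,14.4],"rot":[0,0,0],"jaw":6},{"xyz":[1.9,0,14.4],"rot":[0,0,0],"jaw":6},{"xyz":[2.1,0,14.4],"rot":[0,0,0],"jaw":6},{"xyz":[2.1,0,14.4],"rot":[0,0,0],"jaw":6}]'
```

```text
clock: 15.13
position: [580.7, 117.3, 321.5]
orientation: [0.0, 0.999, -0.054, -0.001]
ft_force: [-0.1, 0.4, -1.0]
grip_width: 0.702
grip_force: 0.0
clock: 15.97
position: [603.2, 115.7, 180.1]
orientation: [-0.0, 0.998, -0.055, 0.001]
ft_force: [-0.3, -0.2, -0.4]
grip_width: 0.706
grip_force: 0.0
```

```bash
for i in 1 2; do :; done; python3 -m handwheel '[{"xyz":[0.1,0,0],"rot":[0,0,0],"jaw":6},{"xyz":[0.2,0,0],"rot":[0,0,0],"jaw":6},{"xyz":[0.2,0,0],"rot":[0,0,0],"jaw":6}]'
python3 -m handwheel '[{"xyz":[0.1,0,0],"rot":[0,0,0],"jaw":6},{"xyz":[0.15,0,0],"rot":[0,0,0],"jaw":6},{"xyz":[0.15,0,0],"rot":[0,0,0],"jaw":6}]'
```

```text
clock: 16.22
position: [604.0, 115.6, 179.1]
orientation: [-0.0, 0.998, -0.055, 0.0]
ft_force: [0.3, -0.2, -0.1]
grip_width: 0.701
grip_force: 0.0
clock: 16.47
position: [605.1, 115.4, 178.6]
orientation: [0.0, 0.998, -0.055, -0.0]
ft_force: [-3.3, 0.4, 1.8]
grip_width: 0.699
grip_force: 1.5
```

```bash
python3 -m handwheel '[{"xyz":[0.1,0,0],"rot":[0,0,0],"jaw":6},{"xyz":[0.2,0,0],"rot":[0,0,0],"jaw":6},{"xyz":[0.2,0,0],"rot":[0,0,0],"jaw":6}]'
python3 -m handwheel '[{"xyz":[0.1,0,0],"rot":[0,0,0],"jaw":6},{"xyz":[0.15,0,0],"rot":[0,0,0],"jaw":6},{"xyz":[0.15,0,0],"rot":[0,0,0],"jaw":6}]'
```

```text
clock: 16.72
position: [605.7, 115.3, 178.4]
orientation: [0.0, 0.998, -0.055, -0.002]
ft_force: [-13.5, 2.6, 8.2]
grip_width: 0.701
grip_force: 6.5
clock: 16.97
position: [606.2, 115.3, 178.1]
orientation: [0.0, 0.998, -0.055, -0.003]
ft_force: [-20.3, 5.3, 13.3]
grip_width: 0.703
grip_force: 10.2
```

Seated firmly on the fence (20 N, stiff). I retreat and do a numeric check.

```bash
python3 -m handwheel '[{"xyz":[-0.3,0,0],"rot":[0,0,0],"jaw":6},{"xyz":[-2,0,0],"rot":[0,0,0],"jaw":6},{"xyz":[-2,0,-4],"rot":[0,0,0],"jaw":6},{"xyz":[-2,0,-8],"rot":[0,0,0],"jaw":6},{"xyz":[-2,0,-12],"rot":[0,0,0],"jaw":6},{"xyz":[-2,0,-14],"rot":[0,0,0],"jaw":6},{"xyz":[-2,0,-14],"rot":[0,0,0],"jaw":6},{"xyz":[-2,0,-14],"rot":[0,0,0],"jaw":6}]'
python3 - <<'E'
from h import *
im=vision.camera("wrist");cv2.imwrite("pics/w8.png",im[:,:,::-1]);k=vision.get_calibration("wrist")
for d in silhouettes("wrist","amp"):
  if d["mask"].sum()>9000: print(d["confidence"],d["xy"],d["mask"].sum(),fit([(k,d["mask"])],[656,112,-.11]))
g=cv2.cvtColor(im,cv2.COLOR_RGB2GRAY).astype(int)
c,s=np.cos(-.111),np.sin(-.111);R=np.array([[c,-s],[s,c]]);o=np.array([656.3,112])
for yl in (-50,0,50): # across fence, z=40 plane, local x 36..60
    P=np.array([[*(o+R@[x,yl]),32.] for x in range(34,58)]);q=np.round(proj(k,P)).astype(int)
    print("x",yl,[int(g[b,a]) if 0<=a<560 and 0<=b<420 else -1 for a,b in q])
for xl in (-36,-18,0,18,36):
    P=np.array([[*(o+R@[xl,y]),32.] for y in range(57,81)]);q=np.round(proj(k,P)).astype(int)
    print("y",xl,[int(g[b,a]) if 0<=a<560 and 0<=b<420 else -1 for a,b in q])
E
```

```text
clock: 17.63
position: [589.5, 117.3, 320.2]
orientation: [-0.0, 0.998, -0.055, 0.002]
ft_force: [-1.1, -0.0, -0.2]
grip_width: 0.705
grip_force: 0.0
0.6 [281.9, 120.0] 17426 (array([656.02305377, 113.21842027]), np.float64(-0.11845291069006386), np.float64(0.07013334530597584))
x -50 [238, 235, 221, 110, 197, 239, 239, 240, 234, 232, 231, 228, 228, 219, 231, 224, 168, 84, 86, 198, 218, 227, 224, 225]
x 0 [238, 234, 217, 108, 197, 239, 239, 239, 235, 234, 232, 230, 230, 225, 233, 232, 230, 230, 227, 229, 231, 230, 229, 227]
x 50 [237, 237, 219, 113, 200, 238, 238, 238, 235, 235, 232, 231, 232, 218, 229, 228, 229, 228, 225, 227, 227, 228, 228, 225]
y -36 [242, 242, 241, 242, 242, 242, 206, 132, 208, 231, 233, 231, 230, 216, 222, 229, 228, 226, 228, 216, 153, 143, 210, 230]
y -18 [174, 174, 176, 177, 174, 174, 144, 119, 173, 230, 231, 231, 230, 218, 222, 230, 229, 225, 229, 232, 231, 230, 229, 228]
y 0 [238, 238, 239, 239, 238, 239, 238, 239, 239, 238, 232, 229, 229, 229, 225, 229, 229, 227, 229, 230, 232, 231, 229, 227]
y 18 [209, 210, 209, 211, 210, 211, 208, 205, 218, 226, 229, 228, 228, 230, 225, 230, 229, 226, 229, 230, 231, 228, 227, 219]
y 36 [219, 219, 219, 218, 219, 221, 174, 108, 205, 230, 225, 225, 225, 226, 223, 229, 229, 225, 226, 227, 229, 227, 227, 224]
```

Both seams are thin, about 1 px, and uniform along their length. That agrees with the contact forces.

```bash
python3 -c "
from bench import ticket
print(ticket.close_job())"
```

```text
the job is handed in; nothing more can be done
None
```

I pushed the amplifier into the corner and handed the job in at about 18 s. It pressed firmly on the long fence (20 N) and the end stop (37 N), with thin, even seams at both, and the fingers were clear of everything. The judge's verdict was not shown.

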